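Press a cabinet foot into the corner of the drilling jig

ROBOT

A 6-joint arm with a two-finger parallel gripper is mounted at the origin on the work surface. World frame = base frame: x ahead of the robot, y to its left, z up, the work surface at z = 0. Lengths are in m, angles in rad, forces in N, time in s.
With the tool pointing down it reaches from about 0.325 to 0.75 m from the base axis. Payload 7.6 kg.
Tool frame: the origin (TCP) lies midway between the tips of the shut fingers; the grasp point (between the pads) lies env.hold_point_z behind it (env.hold_point_z is the distance from the TCP to the grasp point, in m); z points along the fingers, y is the direction in which the jaws open and shut (so a half turn about z gives the same grasp; the last joint's range is limited). The gripper opens to 85 mm and grips with 20 to 120 N. Pads are 22 mm wide; open, the fingers measure 114 mm over their backs; the gripper's body (76 mm by 85 mm) begins 54 mm behind the grasp point. The pads swing forward as they close: fully open they stand 13 mm farther back than shut.
Start: joints at [-1.272, 0.052, 1.401, -0, 1.689, -0.07], TCP at [0.189, -0.49, 0.193] pointing down, gripper open.
Joint ranges: [-2.9, 2.9], [-0.91, 2.17], [0.12, 2.37], [-1.06, 4.2], [0.26, 2.73], [-2.93, 2.93]. Speed limits (rad/s): [2.57, 2.57, 3.01, 3.14, 3.14, 3.14].

INTERFACE

Orientations are given as a rotation vector (axis times angle).
In Python, from cell import env gives the robot as it stands.
- The arm moves only by the tool jog_arm, never from a script. Its argument "series" is one flat list of numbers, 7 for each row, row after row: the shift along the tool's x, y, z in mm, then the turn, a rotation vector about the tool's x, y, z in rad, then the closure, from -1 (fully open) to 1 (shut). A call has exactly 8 rows; each row shifts and turns the commanded pose from where the row before left it, along the tool's axes as they then stand; what a row does not reach is not made up. A row lasts 1/8 s, in which the tool goes at most 62.5 mm and 10.7 degrees, less where a joint would pass 70% of its speed; a pose out of reach is approached as far as the arm can. A call with a gripper value outside its range is refused whole. The fingers move at their own pace and stop on an object; "squeeze" is the grip in N (left out, the last holds). Time passes only in rows, so rows that do not move let the fingers close, or fill a call up. It gives the time, the measured TCP pose, the force and the opening at its end, in the units of the state.
- env.state(): the state, without advancing time (a new reading comes with each control period).
- env.grab_frame(name): name is "scene" or "side" or "wrist"; returns a dict with "color" (384x512x3 uint8, red, green, blue), "mtx" (3x3 intrinsics, pixels), "T" (4x4, takes a point from camera to world coordinates). Camera axes: x right, y down, z forward; pixel columns grow to the right and rows downward; lengths in m; the calibration is good to about 2 mm. A picture is of the moment at which its call begins. There is no depth.
- env.close_job(): hands the job in, once; it reports no verdict.
The state is a dict: "clock": time; "joint_pos": joint angles; "joint_vel": joint speeds; "joint_efforts": joint torques, N m; "tcp_pos": TCP position; "orientation": TCP orientation; "ft_force": force on the tool from outside, world axes, zero at the start; "torque": the same for the moment, N m; "grip_width": finger opening in m.
Only numpy, scipy, OpenCV 4.12 (cv2) and the standard library are available. Lean on these libraries where they do the work, as an engineer would, in place of code of your own. Each camera call takes 0.05 s, during which the arm holds its last target. There are 200 camera calls.

TASK

Lift the stepped cabinet foot (rectangular block with a narrower tenon on top) out of the metal catch tray and lay it flat on the drilling jig, tenon up, its long side along the long fence. Push it into the corner until it is flush against the long fence and the end stop at once, and finish while still holding it pressed firmly against both: do not let go. Leave the round foot in the tray and the other things on the bench where they are.

Things in the scene. Friction and masses are not known exactly. Their poses are not given: they have to be found in the camera images.
- foot: the hardwood cabinet foot, loose, about 0.16 kg: a rectangular base 60 (its x) x 90 (its y) x 28 mm high, with a tenon 30 (x) x 50 (y) x 45 mm high centred on top, 73 mm high in all. Origin: centre of the underside; z up through the tenon. Turned half round about z it is the same shape, and either way round is right. Grip it by the tenon. It starts upright in the tray.
- tray: fixed shallow aluminium catch tray 180 (x) x 250 (y) mm, walls 4 mm thick and 25 mm high, floor 4 mm thick, open on top. Origin: centre of its underside, on the bench. It may lie to the right or left of the robot, the jig on the other side.
- bun: round turned hardwood bun foot, 56 mm across, 30 mm high, loose in the tray beside the other foot; stays there. Origin: centre of its underside.
- jig: drilling jig screwed to the bench: flat plywood base board 170 (x) x 200 (y) x 12 mm thick with two low wooden fences on it that meet in a corner. Origin: centre of the board's underside, on the bench. Long fence along the +x edge, end stop along the +y edge; the other two edges are open.
- jig_corner (a point): the inner corner of the jig, on the top face of its base board where the two fence faces meet; axes as the jig's. The foot belongs on the -x, -y side of it: fully home, its origin lies at x = -30 mm, y = -45 mm, z = 0 from this point, its axes parallel to the jig's.
- long_fence: the jig's rigid long fence, 20 (x) x 200 (y) mm, standing 22 mm above the base board (top 34 mm above the bench), its working face turned to the jig's -x. Frame (origin and axes) the same as the jig's.
- end_stop: the jig's rigid end stop, 110 (x) x 20 (y) mm, standing 22 mm above the base board, its working face turned to the jig's -y. Frame (origin and axes) the same as the jig's.
- jar: bystander: white closed plastic jar 60 mm across, 85 mm high. Origin: centre of its underside.
- mug: bystander: white mug 76 mm across, 85 mm high, handle to its +y. Origin: centre of its underside.
- driver: bystander: screwdriver lying on the bench near the robot's base. Origin: on its underside, near its middle.

How it is judged:
By the outcome, as a careful person would: the job done as asked, in the order asked, and still so for the second after the job is handed in, while the arm keeps its last pose, push and grip.
It also fails if it takes over 38 s, if anything falls off the work surface, if the arm or the gripper's body presses on something with over 40 N, if the wrist force passes 120 N, or if a joint passes its speed limit or range.

## Working session

There is one attempt and no reset: what is moved stays moved. The work goes in short steps, Python scripts to look and compute and a tool call to move; the robot and the scene stay as the last step left them, time stands still between calls to the robot, and variables do not carry over. Pictures are saved under pics/ and viewed, about 8 in all and at most 12, crops included, and the job is handed in when it is done.

Besides the shell and the picture viewer there is one more tool, called after ">>>" in YAML: its name, and indented under it one key for each argument. jog_arm: Moves the arm, as the interface text tells. Its arguments: {"type":"object","properties":{"series":{"type":"array","items":{"type":"number"}},"squeeze":{"type":"number"}},"required":["series"]}

```bash
mkdir -p pics; ls
python3 - <<'E'
from cell import env
import cv2,numpy as np
s=env.state();print({k:np.round(v,3) for k,v in s.items()},env.hold_point_z)
for n in ["scene","side","wrist"]:
    f=env.grab_frame(n);cv2.imwrite(f"pics/{n}0.png",f["color"][:,:,::-1]);print(n,f["mtx"].tolist(),np.round(f["T"],4).tolist())
E
```

```text
pics
{'clock': np.float64(0.0), 'joint_pos': array([-1.272,  0.053,  1.402, -0.   ,  1.689, -0.07 ]), 'joint_vel': array([ 0.   ,  0.001,  0.001, -0.001,  0.001,  0.   ]), 'joint_efforts': array([-1.0000e-03, -3.8167e+01, -3.6019e+01, -0.0000e+00,  6.0000e-03,
        0.0000e+00]), 'tcp_pos': array([ 0.189, -0.489,  0.192]), 'orientation': array([-3.087, -0.576,  0.   ]), 'ft_force': array([-0.742,  0.463,  0.245]), 'torque': array([-0.005, -0.039, -0.012]), 'grip_width': np.float64(0.085)} 0.0187
scene [[473.958980828504, 0.0, 258.21014114522507], [0.0, 473.958980828504, 182.09932163261024], [0.0, 0.0, 1.0]] [[-0.376, 0.7186, -0.585, 1.2421], [0.9265, 0.2814, -0.2498, 0.331], [-0.0149, -0.6359, -0.7716, 0.9569], [0.0, 0.0, 0.0, 1.0]]
side [[397.72510979941814, 0.0, 256.5244151317673], [0.0, 397.72510979941814, 190.03179770327705], [0.0, 0.0, 1.0]] [[-0.9661, -0.136, 0.2193, 0.3793], [-0.2578, 0.4764, -0.8406, 0.8016], [0.0099, -0.8686, -0.4953, 0.5078], [0.0, 0.0, 0.0, 1.0]]
wrist [[343.6568112137671, 0.0, 253.3897212915406], [0.0, 343.6568112137671, 186.48449156458886], [0.0, 0.0, 1.0]] [[0.3619, -0.8888, -0.2811, 0.2603], [-0.9322, -0.3455, -0.1076, -0.4608], [-0.0015, 0.301, -0.9536, 0.3726], [0.0, 0.0, 0.0, 1.0]]
```

View pics/scene0.png

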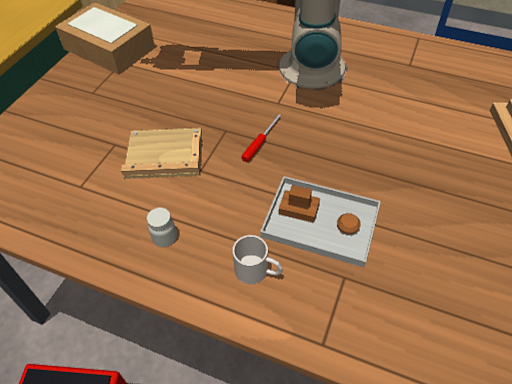

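View pics/wrist0.png

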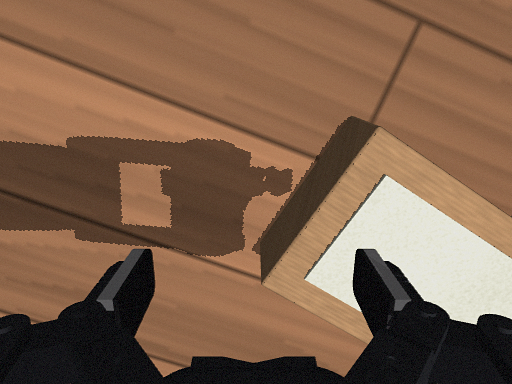

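View pics/side0.png

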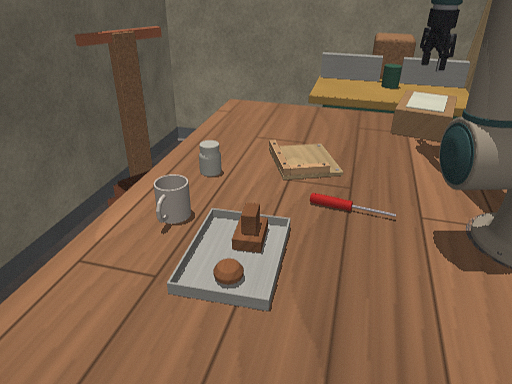

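The scene view shows the jig at about (163,152), with its long fence on the far-from-robot side and the end stop on the +y side. The tray is at (320,220), the foot tenon at (300,196) and the bun at (348,223). The side view agrees, and the wrist view shows only the box at the start pose. Next I'll take an enlarged composite to read off pixels.

Run:
```python
import cv2,numpy as np
S=cv2.imread("pics/scene0.png");D=cv2.imread("pics/side0.png")
c=lambda I,x,y:cv2.resize(I[y:y+75,x:x+100],None,fx=4,fy=4,interpolation=cv2.INTER_CUBIC)
cv2.imwrite("pics/comp.png",np.vstack([np.hstack([c(S,112,115),c(S,262,170)]),np.hstack([c(D,255,120),c(D,205,195)])]))
```

```text
(no output)
```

View pics/comp.png

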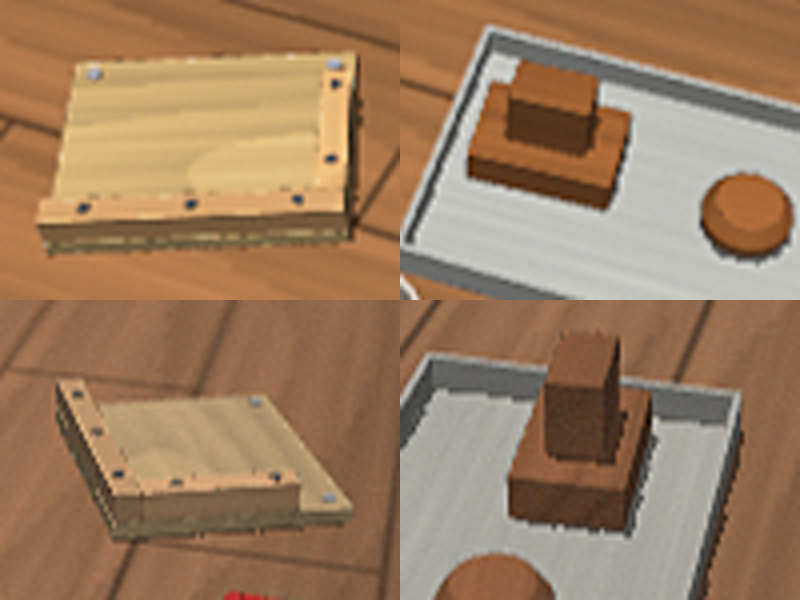

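```bash
cat > fit.py <<'E'
import numpy as np,cv2
from scipy.optimize import least_squares
def proj(P,f):
    T=np.array(f["T"]);K=np.array(f["mtx"]);q=(P-T[:3,3])@T[:3,:3]
    return (q@K.T)[:,:2]/q[:,2:]
def place(p,L,z0=0):
    c,s=np.cos(p[2]),np.sin(p[2]);L=np.asarray(L,float)/1000
    return np.c_[p[0]+c*L[:,0]-s*L[:,1],p[1]+s*L[:,0]+c*L[:,1],L[:,2]+z0]
def fit(obs,p0,z0=0):
    """obs: list of (frame, local pts mm, pixels)"""
    r=lambda p:np.concatenate([(proj(place(p,L,z0),f)-uv).ravel() for f,L,uv in obs])
    s=least_squares(r,p0,loss="soft_l1");return s.x,r(s.x).reshape(-1,2)
E
python3 - <<'E'
from fit import *
from cell import env
S=env.grab_frame("scene");D=env.grab_frame("side")
px=lambda a,o,d:(np.array(a,float)-d)/4+np.array(o)-.375
js=[(-85,-100,12),(-85,100,12),(65,-100,34),(85,-100,34),(85,100,34),(85,-100,0),(85,100,0)]
jsu=px([(78,65),(357,53),(40,200),(40,222),(347,212),(45,253),(347,240)],(112,115),(0,0))
jd=[(85,-100,34),(65,-100,34),(85,100,34),(-45,100,34),(-45,80,34),(-85,100,12),(-85,-100,12),(85,100,0)]
jdu=px([(58,383),(82,380),(112,495),(299,487),(297,472),(351,510),(265,397),(115,538)],(255,120),(0,300))
ft=[(-15,-25,73),(-15,25,73),(15,25,73),(15,-25,73),(-30,-45,28),(-30,45,28),(30,45,28),(30,-45,28),(30,-45,0),(30,45,0)]
fs=px([(515,62),(600,70),(593,108),(508,92),(490,85),(630,110),(608,190),(470,155),(470,178),(608,210)],(262,170),(400,0))
f2=[(15,-25,73),(-15,-25,73),(-15,25,73),(15,25,73),(30,45,28),(-30,45,28),(-30,-45,28),(30,-45,28),(30,45,0),(-30,45,0)]
fd=px([(560,333),(620,337),(612,377),(546,370),(510,480),(632,490),(652,395),(535,390),(510,515),(630,533)],(205,195),(400,300))
tr=[(-90,-125,25),(-90,125,25),(90,-125,25)]
tu=np.array([(284,177),(379,200),(262,228)],float)
for n,o,p0,z in [("jig",[(S,js,jsu),(D,jd,jdu)],[.4,-.3,0],0),("jigS",[(S,js,jsu)],[.4,-.3,0],0),("jigD",[(D,jd,jdu)],[.4,-.3,0],0),("foot",[(S,ft,fs),(D,f2,fd)],[.5,.1,0],.004),("footS",[(S,ft,fs)],[.5,.1,0],.004),("footD",[(D,f2,fd)],[.5,.1,0],.004),("tray",[(S,tr,tu)],[.5,.1,0],0)]:
    x,r=fit(o,p0,z);print(n,x.round(4),np.rad2deg(x[2]).round(1),"rms",np.sqrt((r**2).mean()).round(2), "max",abs(r).max().round(1))
E
```

```text
jig [ 0.5155 -0.2593  0.425 ] 24.3 rms 0.65 max 1.6
jigS [ 0.5168 -0.2591  0.4259] 24.4 rms 0.6 max 1.1
jigD [ 0.5144 -0.2581  0.4216] 24.2 rms 0.58 max 1.3
foot [0.5622 0.1484 0.1336] 7.7 rms 1.16 max 3.0
footS [0.5636 0.1485 0.1218] 7.0 rms 0.86 max 1.5
footD [0.5616 0.1493 0.136 ] 7.8 rms 1.35 max 3.3
tray [0.5729 0.2105 0.0431] 2.5 rms 1.53 max 2.4
```

```bash
cat > plan.py <<'E'
import numpy as np
from cell import env
from scipy.spatial.transform import Rotation as R
def pose():
    s=env.state();return np.array(s["tcp_pos"]),R.from_rotvec(s["orientation"])
def plan(start,goal,yaw_y,n):
    """n rows, straight to goal (m) with tool down and tool y at yaw_y (rad)"""
    p,r=start;g=R.from_matrix(np.c_[[-np.sin(yaw_y),np.cos(yaw_y),0],[np.cos(yaw_y),np.sin(yaw_y),0],[0,0,-1]])
    # tool x = y cross z
    g=R.from_matrix(np.c_[np.cross([np.cos(yaw_y),np.sin(yaw_y),0],[0,0,-1]),[np.cos(yaw_y),np.sin(yaw_y),0],[0,0,-1]])
    w=(r.inv()*g).as_rotvec()/n;d=(np.asarray(goal)-p)/n
    print("total mm",(d*n*1000).round(1),"rot",(w*n).round(3))
    for i in range(n):
        print((r.inv().apply(d)*1000).round(1).tolist(),w.round(3).tolist());r=r*R.from_rotvec(w)
    return np.asarray(goal),r
E
sed -i '/g=R.from_matrix(np.c_\[\[-np/d; s/    p,r=start;.*/    p,r=start/' plan.py; sed -i 's/^    # tool x.*//' plan.py; sed -n 6,12p plan.py
python3 -c "
from plan import *
plan(pose(),[.562,.148,.19],.1336,16)"
```

```text
def plan(start,goal,yaw_y,n):
    """n rows, straight to goal (m) with tool down and tool y at yaw_y (rad)"""

    g=R.from_matrix(np.c_[np.cross([np.cos(yaw_y),np.sin(yaw_y),0],[0,0,-1]),[np.cos(yaw_y),np.sin(yaw_y),0],[0,0,-1]])
    w=(r.inv()*g).as_rotvec()/n;d=(np.asarray(goal)-p)/n
    print("total mm",(d*n*1000).round(1),"rot",(w*n).round(3))
    for i in range(n):Traceback (most recent call last):
  File "<string>", line 3, in <module>
    plan(pose(),[.562,.148,.19],.1336,16)
    ~~~~^^^^^^^^^^^^^^^^^^^^^^^^^^^^^^^^^
  File "plan.py", line 10, in plan
    w=(r.inv()*g).as_rotvec()/n;d=(np.asarray(goal)-p)/n
       ^
UnboundLocalError: cannot access local variable 'r' where it is not associated with a value
```

```bash
sed -i '8s/.*/    p,r=start/' plan.py
python3 -c "
from plan import *
plan(pose(),[.562,.148,.19],.1336,16)"
```

```text
total mm [372.8 637.5  -2.7] rot [-1.000e-03 -0.000e+00 -1.336e+00]
[36.1, -28.8, 0.2] [-0.0, -0.0, -0.083]
[38.4, -25.7, 0.2] [-0.0, -0.0, -0.083]
[40.4, -22.4, 0.2] [-0.0, -0.0, -0.083]
[42.1, -18.9, 0.2] [-0.0, -0.0, -0.083]
[43.5, -15.3, 0.2] [-0.0, -0.0, -0.083]
[44.7, -11.7, 0.2] [-0.0, -0.0, -0.083]
[45.5, -7.9, 0.2] [-0.0, -0.0, -0.083]
[46.0, -4.1, 0.2] [-0.0, -0.0, -0.083]
[46.2, -0.2, 0.2] [-0.0, -0.0, -0.083]
[46.0, 3.6, 0.2] [-0.0, -0.0, -0.083]
[45.6, 7.4, 0.2] [-0.0, -0.0, -0.083]
[44.8, 11.2, 0.2] [-0.0, -0.0, -0.083]
[43.7, 14.9, 0.2] [-0.0, -0.0, -0.083]
[42.3, 18.5, 0.2] [-0.0, -0.0, -0.083]
[40.6, 22.0, 0.2] [-0.0, -0.0, -0.083]
[38.6, 25.3, 0.2] [-0.0, -0.0, -0.083]
```

>>> jog_arm:
  series: [36,-29,0,0,0,-0.0835,-1,38.4,-25.7,0,0,0,-0.0835,-1,40.4,-22.4,0,0,0,-0.0835,-1,42,-19,0,0,0,-0.0835,-1,43.5,-15.3,0,0,0,-0.0835,-1,44.7,-11.7,0,0,0,-0.0835,-1,45.5,-8,0,0,0,-0.0835,-1,46,-4,0,0,0,-0.0835,-1]

```text
clock: 1.25
tcp_pos: [0.3759, -0.1692, 0.1932]
orientation: [2.726, 1.56, 0.0]
ft_force: [-0.1, -0.5, -0.1]
grip_width: 0.0853
```

>>> jog_arm:
  series: [46,0,0,0,0,-0.0835,-1,46,3.6,0,0,0,-0.0835,-1,45.6,7.4,0,0,0,-0.0835,-1,44.8,11.2,0,0,0,-0.0835,-1,43.7,15,0,0,0,-0.0835,-1,42.3,18.5,0,0,0,-0.0835,-1,40.6,22,0,0,0,-0.0835,-1,38.6,25.3,0,0,0,-0.0835,-1]

```text
clock: 2.25
tcp_pos: [0.5625, 0.1494, 0.1929]
orientation: [2.064, 2.368, -0.0]
ft_force: [0.9, -0.4, 0.0]
grip_width: 0.0852
```

Run:
```python
from plan import *; import cv2,pickle
from fit import proj,place
p,r=pose();print(p.round(4),r.as_matrix().round(3).tolist(),env.state()["clock"])
f=env.grab_frame("wrist");pickle.dump(f,open("w1.pkl","wb"));I=f["color"][:,:,::-1].copy()
for L in [[(-15,-25,73),(-15,25,73),(15,25,73),(15,-25,73)],[(-30,-45,28),(-30,45,28),(30,45,28),(30,-45,28)]]:
    q=proj(place([.5622,.1484,.1336],L,.004),f);print(q.round(1).tolist())
cv2.imwrite("pics/w1.png",I)
```

```text
[0.5625 0.1494 0.1929] [[-0.136, 0.991, -0.0], [0.991, 0.136, -0.0], [-0.0, -0.0, -1.0]] 2.25
[[236.9, 197.5], [236.3, 143.2], [270.8, 143.4], [269.7, 197.7]]
[[224.8, 201.2], [222.9, 114.5], [284.4, 114.8], [281.6, 201.4]]
```

View pics/w1.png

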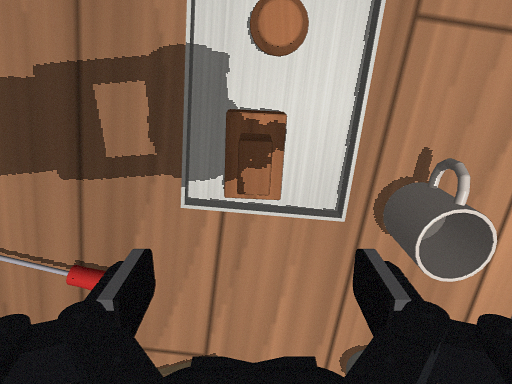

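The wrist view shows the foot base at about x 225–286, y 110–200 and the tenon around (254,165). That is within about 3 px of the prediction and turned about 2° less. The space around the tenon is clear, so I'll descend, grip and lift.

>>> jog_arm:
  series: [0.6,1,22,0,0,0.03,-1,0,0,22,0,0,0,-1,0,0,22,0,0,0,-1,0,0,22,0,0,0,-1,0,0,22,0,0,0,-1,0,0,22,0,0,0,-1,0,0,21,0,0,0,-1,0,0,0,0,0,0,-1]

```text
clock: 3.3
tcp_pos: [0.5615, 0.1484, 0.0381]
orientation: [-2.101, -2.332, 0.005]
ft_force: [-0.0, 0.0, 0.3]
grip_width: 0.0851
```

>>> jog_arm:
  series: [0,0,0,0,0,0,1,0,0,0,0,0,0,1,0,0,0,0,0,0,1,0,0,0,0,0,0,1,0,0,0,0,0,0,1,0,0,0,0,0,0,1,0,0,0,0,0,0,1,0,0,0,0,0,0,1]
  squeeze: 90

```text
clock: 4.3
tcp_pos: [0.5629, 0.1487, 0.0401]
orientation: [2.103, 2.334, -0.0]
ft_force: [-0.5, 0.1, -0.2]
grip_width: -0.0004
```

Run:
```python
from plan import *; import cv2,pickle
S=env.grab_frame("scene")["color"][:,:,::-1];D=env.grab_frame("side")["color"][:,:,::-1];W=env.grab_frame("wrist")["color"][:,:,::-1]
c=lambda I,x,y:cv2.resize(I[y:y+100,x:x+133],(400,300),interpolation=cv2.INTER_CUBIC)
cv2.imwrite("pics/g1.png",np.vstack([np.hstack([c(S,250,150),c(D,165,180)]),np.hstack([cv2.resize(W,(400,300)),np.zeros((300,400,3),np.uint8)])]))
```

```text
(no output)
```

View pics/g1.png

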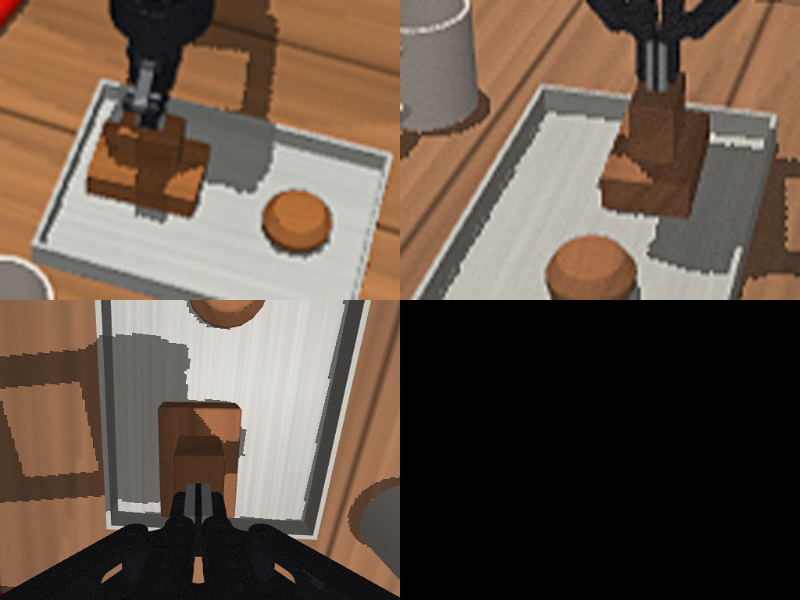

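Run:
```python
from plan import *; import pickle
from fit import proj
from scipy.optimize import least_squares
p,r=pose();print(p.round(4))
F={n:env.grab_frame(n) for n in("scene","side","wrist")}
w=pickle.load(open("w1.pkl","rb"))
for n in F: print(n,proj(np.array([p]),F[n]).round(1), proj(np.array([p-[0,0,-.0187]]),F[n]).round(1))
for f,t in((F["wrist"],p),(w,np.array([.5625,.1494,.1929]))): print((f["T"][:3,3]-t).round(4),f["T"][:3,2].round(3))
# triangulate tip from scene & side
obs={"scene":(299,190.5),"side":(251.5,209)}
s=least_squares(lambda x:np.concatenate([(proj(x[None],F[n])-o).ravel() for n,o in obs.items()]),p);print(s.x.round(4),s.cost)
```

```text
[0.5629 0.1487 0.0401]
scene [[299.5 200.1]] [[299.9 195.3]]
side [[249.9 224.1]] [[249.9 216.5]]
wrist [[254.5 222.2]] [[254.6 236.7]]
[-0.0089  0.0778  0.1803] [ 0.032 -0.3   -0.954]
[-0.0114  0.0775  0.1803] [ 0.042 -0.299 -0.953]
[0.5611 0.1448 0.0745] 0.07131492709617301
```

The pictures show the shut fingertips directly over the tenon top, at about scene (299,190) and side (251,209), so they did not go round it. The reported TCP seems to sit lower than the visible tips. I'll raise the arm and check tip against TCP in clear air.

>>> jog_arm:
  series: [0,0,-20,0,0,0,1,0,0,-20,0,0,0,1,0,0,-20,0,0,0,1,0,0,-20,0,0,0,1,0,0,-20,0,0,0,1,0,0,0,0,0,0,1,0,0,0,0,0,0,1,0,0,0,0,0,0,1]

```text
clock: 5.6
tcp_pos: [0.5623, 0.1486, 0.1387]
orientation: [-2.102, -2.333, 0.003]
ft_force: [-0.4, 0.5, 0.6]
grip_width: -0.0001
```

Run:
```python
from plan import *; import cv2
from fit import proj
p,r=pose();print(p.round(4),r.as_matrix()[:,2].round(3))
out=[]
for n in("scene","side","wrist"):
    f=env.grab_frame(n);I=f["color"][:,:,::-1].copy();q=proj(np.array([p,p+[0,0,.0187]]),f);print(n,q.round(1).tolist())
    x,y=(q[0]-[50,50]).astype(int) ;c=cv2.resize(I[y:y+100,x:x+100],(400,400),interpolation=cv2.INTER_CUBIC)
    for k,u in enumerate(q): cv2.drawMarker(c,tuple(int(v) for v in (u-[x,y])*4+1.5),[(0,255,0),(0,0,255)][k],0,12,1)
    print(n,x,y);out.append(cv2.resize(c,(266,266)) if 0 else c)
cv2.imwrite("pics/t1.png",cv2.resize(np.hstack(out),(1200,400))[:, :][:, :1200][:,:] if 0 else np.vstack([np.hstack([cv2.resize(o,(400,300))if 0 else o[50:350] for o in out[:2]]),np.hstack([out[2][50:350],np.zeros((300,400,3),np.uint8)])]))
```

```text
[0.5623 0.1486 0.1387] [-0.002 -0.    -1.   ]
scene [[301.8, 173.5], [302.3, 168.0]]
scene 251 123
side [[250.3, 182.1], [250.3, 173.6]]
side 200 132
wrist [[254.1, 221.8], [254.1, 236.3]]
wrist 204 171
```

View pics/t1.png

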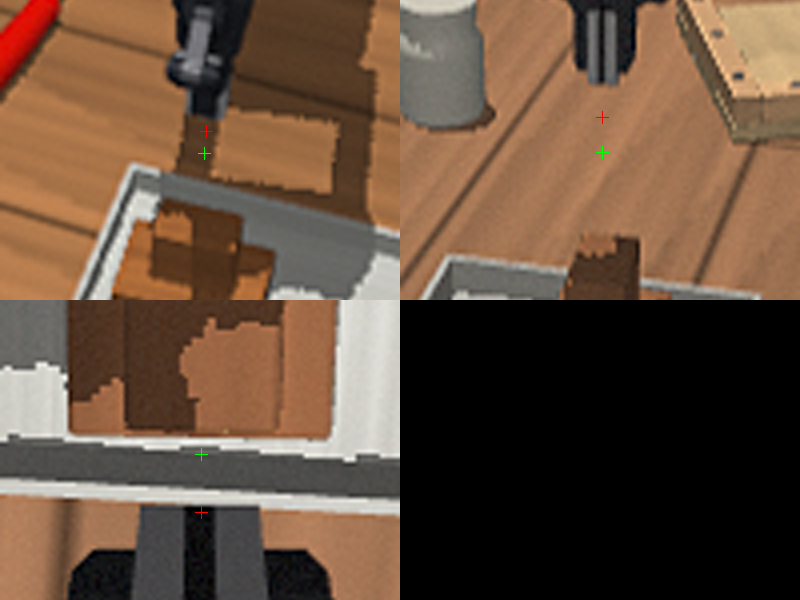

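The visible tips sit about 35 mm behind the reported TCP along the tool axis. The side view has the tip at row 85 against the TCP mark at row 152, the scene view has 118 against 153, and the wrist view agrees once the 22 mm pad width is allowed for. I'll treat the tips as being at TCP z + 35 mm, open again and go deeper.

>>> jog_arm:
  series: [0,0.7,5,0,0,0,-1,0.7,0,5,0,0,0,-1,0,0,5,0,0,0,-1,0,0,5,0,0,0,-1,0,0,10,0,0,0,-1,0,0,10,0,0,0,-1,0,0,10,0,0,0,-1,0,0,10,0,0,0,-1]

```text
clock: 6.75
tcp_pos: [0.5634, 0.1495, 0.0792]
orientation: [-2.103, -2.334, 0.001]
ft_force: [-0.3, -0.1, -0.3]
grip_width: 0.0851
```

>>> jog_arm:
  series: [0,0,12,0,0,0,-1,0,0,12,0,0,0,-1,0,0,12,0,0,0,-1,0,0,12,0,0,0,-1,0,0,10,0,0,0,-1,0,0,8,0,0,0,-1,0,0,7,0,0,0,-1,0,0,0,0,0,0,-1]

```text
clock: 7.75
tcp_pos: [0.5632, 0.1494, 0.0065]
orientation: [-2.103, -2.334, 0.001]
ft_force: [-0.3, 0.1, -0.0]
grip_width: 0.0852
```

>>> jog_arm:
  series: [0,0,0,0,0,0,1,0,0,0,0,0,0,1,0,0,0,0,0,0,1,0,0,0,0,0,0,1,0,0,0,0,0,0,1,0,0,0,0,0,0,1,0,0,0,0,0,0,1,0,0,0,0,0,0,1]
  squeeze: 90

```text
clock: 8.75
tcp_pos: [0.5638, 0.1495, 0.0076]
orientation: [2.103, 2.333, 0.001]
ft_force: [-1.0, -0.8, 5.9]
grip_width: 0.0289
```

Gripped: opening 28.9 mm on the 30 mm tenon. Next I'll lift and plan the transfer.

>>> jog_arm:
  series: [0,0,-8,0,0,0,1,0,0,-15,0,0,0,1,0,0,-20,0,0,0,1,0,0,-20,0,0,0,1,0,0,-20,0,0,0,1,0,0,-17,0,0,0,1,0,0,-10,0,0,0,1,0,0,0,0,0,0,1]

```text
clock: 9.75
tcp_pos: [0.5638, 0.1496, 0.1178]
orientation: [2.102, 2.333, 0.001]
ft_force: [1.1, 0.3, -1.9]
grip_width: 0.0288
```

```bash
python3 -c "
from plan import *
p,r=pose();print(p,env.state()['ft_force'],env.state()['grip_width'])
plan((p,r),[.5255,-.2328,p[2]],.425,16)"
```

```text
[0.5638086  0.14955722 0.11778636] [ 1.14936177  0.30815467 -1.86916706] 0.028763513587619114
total mm [ -38.3 -382.4    0. ] rot [ 0.001  0.    -0.321]
[-23.5, -4.9, -0.0] [0.0, 0.0, -0.02]
[-23.4, -5.3, -0.0] [0.0, 0.0, -0.02]
[-23.3, -5.8, -0.0] [0.0, 0.0, -0.02]
[-23.2, -6.3, -0.0] [0.0, 0.0, -0.02]
[-23.1, -6.7, -0.0] [0.0, 0.0, -0.02]
[-22.9, -7.2, -0.0] [0.0, 0.0, -0.02]
[-22.8, -7.7, -0.0] [0.0, 0.0, -0.02]
[-22.6, -8.1, -0.0] [0.0, 0.0, -0.02]
[-22.4, -8.6, -0.0] [0.0, 0.0, -0.02]
[-22.3, -9.0, -0.0] [0.0, 0.0, -0.02]
[-22.1, -9.5, -0.0] [0.0, 0.0, -0.02]
[-21.9, -9.9, -0.0] [0.0, 0.0, -0.02]
[-21.7, -10.3, -0.0] [0.0, 0.0, -0.02]
[-21.5, -10.8, -0.0] [0.0, 0.0, -0.02]
[-21.3, -11.2, -0.0] [0.0, 0.0, -0.02]
[-21.0, -11.6, -0.0] [0.0, 0.0, -0.02]
```

>>> jog_arm:
  series: [-15,-3,0,0,0,-0.02,1,-25,-5.5,0,0,0,-0.02,1,-25,-6,0,0,0,-0.02,1,-24,-6.5,0,0,0,-0.02,1,-24,-7,0,0,0,-0.02,1,-24,-7.4,0,0,0,-0.02,1,-24,-8,0,0,0,-0.02,1,-24,-8.5,0,0,0,-0.02,1]

```text
clock: 10.75
tcp_pos: [0.5444, -0.0427, 0.116]
orientation: [-1.908, -2.494, 0.001]
ft_force: [0.2, 0.1, -1.2]
grip_width: 0.0286
```

>>> jog_arm:
  series: [-24,-9,0,0,0,-0.02,1,-24,-9.5,0,0,0,-0.02,1,-24,-10.2,0,0,0,-0.02,1,-24,-10.8,0,0,0,-0.02,1,-24,-11.4,0,0,0,-0.02,1,-20,-10,0,0,0,-0.02,1,-14,-7,0,0,0,0,1,0,0,0,0,0,0,1]

```text
clock: 11.75
tcp_pos: [0.5286, -0.2101, 0.1165]
orientation: [-1.758, -2.602, 0.0]
ft_force: [-0.4, 0.9, -1.4]
grip_width: 0.0289
```

```bash
cat > look.py <<'E'
from plan import *; import cv2,sys
from fit import proj,place
JIG=[.5155,-.2593,.425]
FT=[(-15,-25,73),(-15,25,73),(15,25,73),(15,-25,73)];FB=[(-30,-45,28),(-30,45,28),(30,45,28),(30,-45,28)];F0=[(a,b,0) for a,b,_ in FB]
def look(name,dz=-.0036):
    s=env.state();p,r=pose();y=r.as_matrix()[:,1];yaw=np.arctan2(y[1],y[0])
    c,sn=np.cos(JIG[2]),np.sin(JIG[2]);d=p[:2]-JIG[:2];l=np.array([c*d[0]+sn*d[1],-sn*d[0]+c*d[1]])*1000
    print("tcp",p.round(4),"yaw",yaw.round(3),"jig-local",l.round(1),"F",np.round(s["ft_force"],1),"T",np.round(s["torque"],2),"w",round(float(s["grip_width"]),4),s["clock"])
    fx=s["ft_force"];print("F in jig axes",round(c*fx[0]+sn*fx[1],1),round(-sn*fx[0]+c*fx[1],1))
    out=[]
    for n in("scene","side"):
        f=env.grab_frame(n);I=f["color"][:,:,::-1].copy()
        o=proj(place([p[0],p[1],yaw],[(0,0,30)],p[2]+dz),f)[0];x,y0=(o-[50,45]).astype(int);y0=max(y0,0)
        c4=cv2.resize(I[y0:y0+75*1+15,x:x+100],None,fx=4,fy=4,interpolation=cv2.INTER_CUBIC);raw=c4.copy()
        for L in(FT,FB,F0):
            cv2.polylines(c4,[np.int32((proj(place([p[0],p[1],yaw],L,p[2]+dz),f)-[x,y0])*4+1.5)],True,(0,255,0),1)
        J=[(-45,80,34),(65,80,34),(65,-100,34)];cv2.polylines(c4,[np.int32((proj(place(JIG,J),f)-[x,y0])*4+1.5)],False,(255,0,0),1)
        J=[(-45,80,12),(65,80,12),(65,-100,12),(-85,-100,12),(-85,100,12)];cv2.polylines(c4,[np.int32((proj(place(JIG,J),f)-[x,y0])*4+1.5)],False,(0,0,255),1)
        out.append(np.vstack([raw[:300],c4[:300]]));
    cv2.imwrite(f"pics/{name}.png",np.hstack(out))
E
python3 -c "
from look import *
look('a1')"
```

```text
tcp [ 0.5286 -0.2101  0.1165] yaw 0.382 jig-local [32.2 39.4] F [-0.4  0.9 -1.4] T [ 0.04 -0.01 -0.04] w 0.0289 11.75
F in jig axes -0.0 1.0
```

View pics/a1.png

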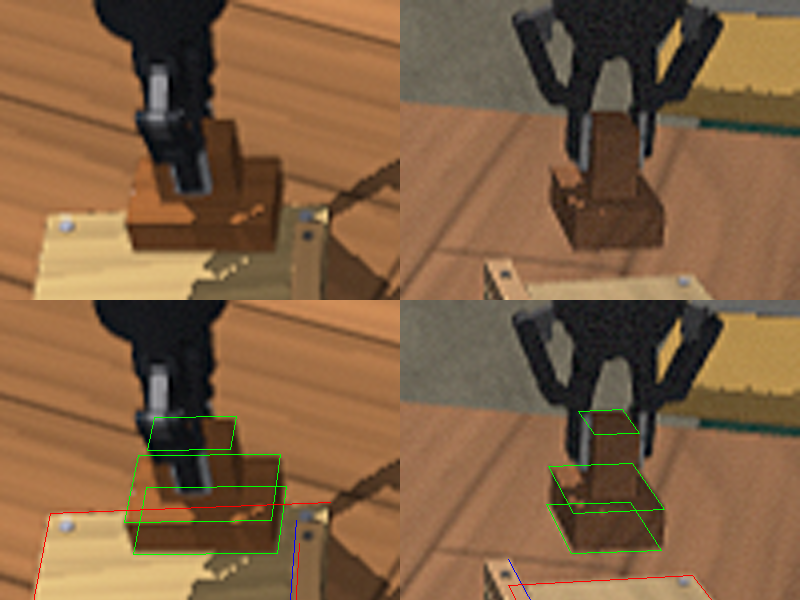

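The overlay of the held foot fits within about 1 px in both views: upright and square in the grip. Now I'll back off from the corner, finish the turn and descend to about 4 mm above the board.

>>> jog_arm:
  series: [-9.5,-6,0,0,0,-0.022,1,-9.5,-6,0,0,0,-0.021,1,0,0,18,0,0,0,1,0,0,22,0,0,0,1,0,0,22,0,0,0,1,0,0,18,0,0,0,1,0,0,13,0,0,0,1,0,0,3,0,0,0,1]

```text
clock: 12.85
tcp_pos: [0.5248, -0.2313, 0.02]
orientation: [-1.699, -2.641, 0.0]
ft_force: [-0.4, 0.6, -1.6]
grip_width: 0.0284
```

>>> jog_arm:
  series: [0,0,1,0,0,0,1,0,0,1,0,0,0,1,0,0,1,0,0,0,1,0,0,0.5,0,0,0,1,0,0,0,0,0,0,1,0,0,0,0,0,0,1,0,0,0,0,0,0,1,0,0,0,0,0,0,1]

```text
clock: 13.85
tcp_pos: [0.5252, -0.2318, 0.0176]
orientation: [1.7, 2.642, -0.0]
ft_force: [-0.1, -0.6, -2.7]
grip_width: 0.0285
```

```bash
python3 -c "
from look import *
look('a2')"
```

```text
tcp [ 0.5252 -0.2318  0.0176] yaw 0.427 jig-local [20.2 21.1] F [-0.1 -0.6 -2.7] T [ 0.   -0.02 -0.09] w 0.0285 13.85
F in jig axes -0.3 -0.5
```

>>> jog_arm:
  series: [0,0,0.6,0,0,0,1,0,0,0.6,0,0,0,1,0,0,0.6,0,0,0,1,0,0,0.6,0,0,0,1,0,0,0.6,0,0,0,1,0,0,0,0,0,0,1,0,0,0,0,0,0,1,0,0,0,0,0,0,1]

```text
clock: 14.95
tcp_pos: [0.5254, -0.2319, 0.0156]
orientation: [1.7, 2.641, -0.0]
ft_force: [-3.4, 1.6, 4.1]
grip_width: 0.0284
```

>>> jog_arm:
  series: [0,3,0,0,0,0,1,0,3,0,0,0,0,1,0,3,0,0,0,0,1,0,2,0,0,0,0,1,0,1,0,0,0,0,1,0,1,0,0,0,0,1,0,0,0,0,0,0,1,0,0,0,0,0,0,1]

```text
clock: 15.95
tcp_pos: [0.5376, -0.2271, 0.0156]
orientation: [1.7, 2.64, -0.001]
ft_force: [-2.4, -2.0, 4.9]
grip_width: 0.0286
```

>>> jog_arm:
  series: [0,0.7,0,0,0,0,1,0,0.7,0,0,0,0,1,0,0.6,0,0,0,0,1,0,0,0,0,0,0,1,0,0,0,0,0,0,1,0,0,0,0,0,0,1,0,0,0,0,0,0,1,0,0,0,0,0,0,1]

```text
clock: 16.95
tcp_pos: [0.5393, -0.2263, 0.0156]
orientation: [1.7, 2.64, -0.001]
ft_force: [-3.3, -1.8, 5.4]
grip_width: 0.029
```

```bash
python3 -c "
from look import *
look('a3')"
```

```text
tcp [ 0.5393 -0.2263  0.0156] yaw 0.427 jig-local [35.3 20.3] F [-3.3 -1.8  5.4] T [-0.14  0.48  0.02] w 0.029 16.95
F in jig axes -3.7 -0.2
```

>>> jog_arm:
  series: [0,0.7,0,0,0,0,1,0,0.7,0,0,0,0,1,0,0.6,0,0,0,0,1,0,0.5,0,0,0,0,1,0,0,0,0,0,0,1,0,0,0,0,0,0,1,0,0,0,0,0,0,1,0,0,0,0,0,0,1]

```text
clock: 18.05
tcp_pos: [0.5396, -0.2262, 0.0158]
orientation: [-1.7, -2.64, 0.007]
ft_force: [-13.4, -4.9, 10.9]
grip_width: 0.0292
```

```bash
python3 -c "
from look import *
look('a4')"
```

```text
tcp [ 0.5396 -0.2262  0.0158] yaw 0.427 jig-local [35.6 20.2] F [-13.4  -4.9  10.9] T [-0.64  2.35  0.36] w 0.0292 18.05
F in jig axes -14.2 1.0
```

View pics/a4.png

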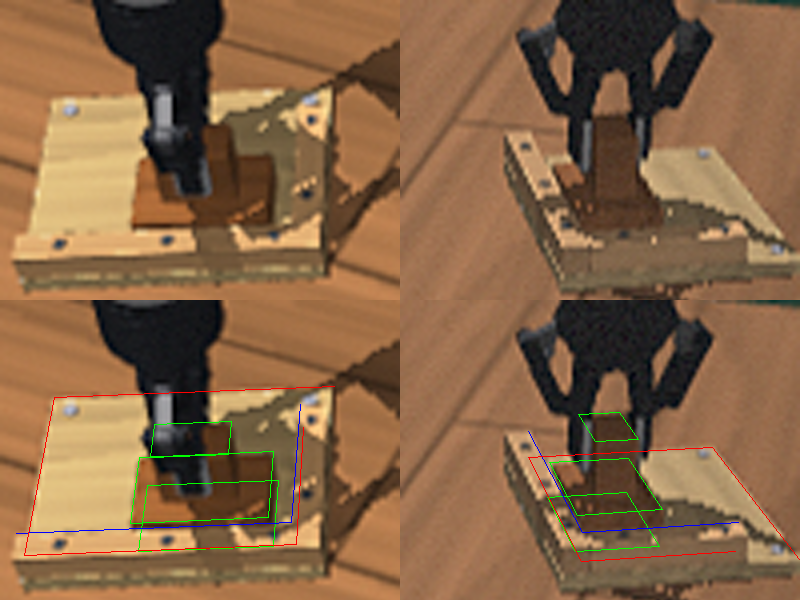

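The foot is against the long fence with about 14 N. The moment of 0.36 N m puts the contact towards the +y end, so I'll trim the yaw slightly.

>>> jog_arm:
  series: [0,0,0,0,0,-0.006,1,0,0,0,0,0,-0.006,1,0,0,0,0,0,0,1,0,0,0,0,0,0,1,0,0,0,0,0,0,1,0,0,0,0,0,0,1,0,0,0,0,0,0,1,0,0,0,0,0,0,1]

```text
clock: 19.15
tcp_pos: [0.54, -0.2263, 0.0157]
orientation: [-1.685, -2.651, 0.006]
ft_force: [-9.7, -5.2, 10.4]
grip_width: 0.0287
```

```bash
python3 -c "
from look import *
look('a5')"
```

```text
tcp [ 0.54   -0.2263  0.0157] yaw 0.438 jig-local [35.9 19.9] F [-9.7 -5.2 10.4] T [-0.8   1.82  0.22] w 0.0287 19.15
F in jig axes -11.0 -0.8
```

>>> jog_arm:
  series: [0,0.3,0,0,0,-0.006,1,0,0,0,0,0,-0.006,1,0,0,0,0,0,0,1,0,0,0,0,0,0,1,0,0,0,0,0,0,1,0,0,0,0,0,0,1,0,0,0,0,0,0,1,0,0,0,0,0,0,1]

```text
clock: 20.25
tcp_pos: [0.54, -0.2265, 0.0157]
orientation: [-1.672, -2.659, 0.006]
ft_force: [-11.9, -5.1, 10.2]
grip_width: 0.0286
```

```bash
python3 -c "
from look import *
look('a6')"
```

```text
tcp [ 0.54   -0.2265  0.0157] yaw 0.448 jig-local [35.9 19.8] F [-11.9  -5.1  10.2] T [-0.76  2.03 -0.63] w 0.0286 20.25
F in jig axes -12.9 0.2
```

The moment changed sign between yaw 0.438 and 0.448, so flush is near 0.441. I'll turn back by 0.007 and slide along the fence towards the end stop.

>>> jog_arm:
  series: [0,0,0,0,0,0.007,1,2,0,0,0,0,0,1,3,0,0,0,0,0,1,3,0,0,0,0,0,1,2,0,0,0,0,0,1,2,0,0,0,0,0,1,0,0,0,0,0,0,1,0,0,0,0,0,0,1]

```text
clock: 21.35
tcp_pos: [0.5359, -0.2173, 0.016]
orientation: [1.679, 2.651, -0.008]
ft_force: [-5.3, -10.9, 5.3]
grip_width: 0.0293
```

```bash
python3 -c "
from look import *
look('a7')"
```

```text
tcp [ 0.5359 -0.2173  0.016 ] yaw 0.442 jig-local [35.9 29.9] F [ -5.3 -10.9   5.3] T [-2.05  1.19 -0.18] w 0.0293 21.35
F in jig axes -9.3 -7.8
```

>>> jog_arm:
  series: [1,0,0,0,0,0,1,1,0,0,0,0,0,1,1,0,0,0,0,0,1,1,0,0,0,0,0,1,0,0,0,0,0,0,1,0,0,0,0,0,0,1,0,0,0,0,0,0,1,0,0,0,0,0,0,1]

```text
clock: 22.45
tcp_pos: [0.5343, -0.2137, 0.016]
orientation: [1.679, 2.651, -0.008]
ft_force: [-6.1, -12.3, 6.7]
grip_width: 0.0287
```

```bash
python3 -c "
from look import *
look('a8')"
```

```text
tcp [ 0.5343 -0.2137  0.016 ] yaw 0.442 jig-local [35.9 33.8] F [ -6.1 -12.3   6.7] T [-2.07  1.13 -0.17] w 0.0287 22.45
F in jig axes -10.7 -8.7
```

>>> jog_arm:
  series: [1,0,0,0,0,0,1,0.8,0,0,0,0,0,1,0.8,0,0,0,0,0,1,0.7,0,0,0,0,0,1,0.7,0,0,0,0,0,1,0,0,0,0,0,0,1,0,0,0,0,0,0,1,0,0,0,0,0,0,1]

```text
clock: 23.55
tcp_pos: [0.5338, -0.2126, 0.0164]
orientation: [1.676, 2.646, -0.012]
ft_force: [-0.8, -22.2, 1.3]
grip_width: 0.0285
```

```bash
python3 -c "
from look import *
look('a9')"
```

```text
tcp [ 0.5338 -0.2126  0.0164] yaw 0.441 jig-local [36. 35.] F [ -0.8 -22.2   1.3] T [-3.92  0.17 -0.09] w 0.0285 23.55
F in jig axes -9.9 -19.9
```

```bash
python3 -c "
from plan import *
for _ in range(1):
    p,r=pose();z=r.as_matrix()[:,2];print(z.round(4));plan((p,r),p,.441,1)"
```

```text
[ 0.0042 -0.0115 -0.9999]
total mm [0. 0. 0.] rot [-0.001  0.012  0.   ]
[0.0, 0.0, 0.0] [-0.001, 0.012, 0.0]
```

The end stop is reached at jig-local y = 35.0 mm. The push has leaned the tool 0.012 rad, so I'll take that out, add some down force and press a little harder on the fence.

>>> jog_arm:
  series: [0,0,0.7,0,0.004,0,1,0,0,0.7,0,0.004,0,1,0,0,0.6,0,0.004,0,1,0,0.6,0,0,0,0,1,0,0.6,0,0,0,0,1,0,0,0,0,0,0,1,0,0,0,0,0,0,1,0,0,0,0,0,0,1]

```text
clock: 24.65
tcp_pos: [0.5338, -0.2125, 0.0158]
orientation: [-1.681, -2.651, 0.004]
ft_force: [-11.5, -20.3, 13.8]
grip_width: 0.0287
```

```bash
python3 -c "
from look import *
look('b1')
p,r=pose();plan((p,r),p,.441,1)"
```

```text
tcp [ 0.5338 -0.2125  0.0158] yaw 0.441 jig-local [35.9 35.1] F [-11.5 -20.3  13.8] T [-3.56  1.87 -0.05] w 0.0287 24.65
F in jig axes -18.8 -13.7
total mm [0. 0. 0.] rot [-0.004 -0.001 -0.   ]
[0.0, 0.0, 0.0] [-0.004, -0.001, -0.0]
```

View pics/b1.png

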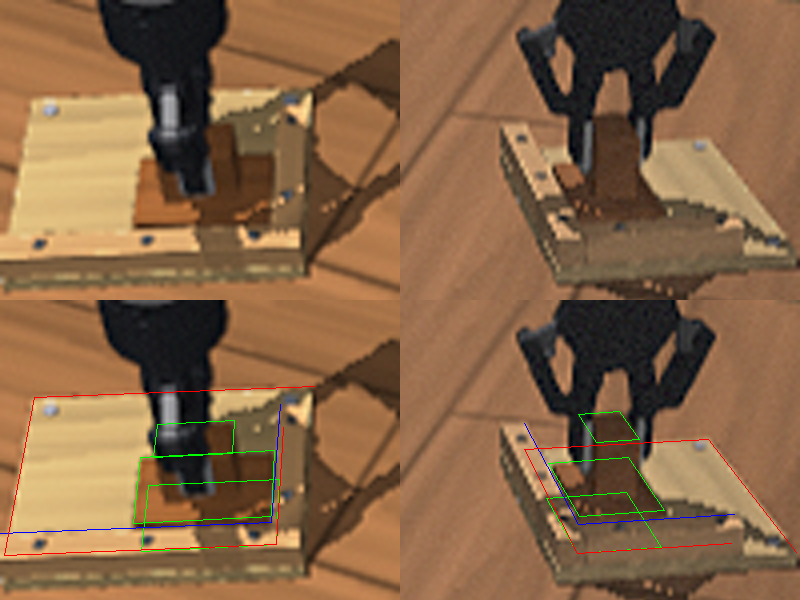

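The view shows the foot's end face meeting the end stop (scene about (274,215)) and its side against the long fence. I'll press harder in y to confirm it is a hard stop and not friction, and trim the remaining tilt.

>>> jog_arm:
  series: [0.8,0,0,-0.004,0.002,0,1,0.8,0,0,0,0.002,0,1,0.8,0,0.3,0,0.002,0,1,0.6,0,0.3,0,0,0,1,0,0,0,0,0,0,1,0,0,0,0,0,0,1,0,0,0,0,0,0,1,0,0,0,0,0,0,1]

```text
clock: 25.75
tcp_pos: [0.5339, -0.2124, 0.0158]
orientation: [1.682, 2.652, 0.003]
ft_force: [-3.9, -29.1, 9.0]
grip_width: 0.0288
```

```bash
python3 -c "
from look import *
look('b2')
p,r=pose();plan((p,r),p,.441,1)"
```

```text
tcp [ 0.5339 -0.2124  0.0158] yaw 0.44 jig-local [36.1 35.2] F [ -3.9 -29.1   9. ] T [-5.37  1.03  0.1 ] w 0.0288 25.75
F in jig axes -15.5 -25.0
total mm [0. 0. 0.] rot [ 0.002 -0.    -0.001]
[0.0, 0.0, 0.0] [0.002, -0.0, -0.001]
```

The stop is hard: 3 mm was commanded, 0.1 mm moved, and the force rose by 11 N. Tilt is 0.002 rad and the yaw moment is about 0.1 N m. I'm handing it in.

```bash
python3 -c "
from cell import env
s=env.state();print(s['ft_force'],s['grip_width'],s['clock']);print(env.close_job())"
```

```text
[ -4.05748712 -29.72387442   8.05843302] 0.028319481270465626 25.85
the job is handed in; nothing more can be done
None
```

The stepped foot is on the drilling jig, tenon up, held pressed into the corner against the long fence and the end stop. I handed the job in at 25.85 s without letting go.

**Grasp:** The first grasp closed on empty air just above the tenon. The pictures showed the real fingertips about 35 mm behind the reported TCP. I allowed for that, regripped the tenon, lifted the foot, turned it to the jig and set it down. I slid it to the long fence first, trimmed the yaw until the contact moment nearly vanished, then slid it along to the end stop.

**Last checks:**
- **Push:** It presses with about 15 N on the long fence, 25 N on the end stop (each figure includes some sliding friction) and 8–9 N down. The end stop is a hard contact: a further 3 mm commanded moved it only about 0.1 mm.
- **Squareness:** Tool tilt was about 0.002 rad and the yaw moment about 0.1 N m, both close to flush.
- **Position:** The TCP was at jig-local (36.1, 35.2) mm, against (35, 35) mm for fully home.
- **Grip:** The opening was steady at about 28.5 mm on the 30 mm tenon.

**What disagreed:** The contact yaw came out at 0.441 rad, while the cameras gave 0.425, about 1° apart. I trusted contact. I took no picture after the last press and did not check the bun, jar, mug and screwdriver again at the end. I felt no contact with any of them.

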